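# Swing out the photo frame's prop leg

## Task

On the window ledge, the larger of the two photo frames has its prop leg only partly open. Push that leg out until it meets its stop, square to the frame's back, gently so that the frame stays standing where it is, and leave the smaller frame and its leg as they are.

Things in the scene. Friction and masses are not known exactly. Their poses are not given: they have to be found in the camera images.
- large_frame: The larger photo frame, dark wood (1.1 kg, loose), upright: 220 wide (its y), 145 high, 20 thick (x -10 to +10), on a foot rail 50 deep, 16 high. Origin: centre of its underside, z up. Picture towards its -x; back with prop leg towards its +x (away from the robot, turned up to 35 degrees either way).
- large_leg (a joint): Angle q (rad) of its prop leg: aluminium plate 6 thick, 120 from hinge to free edge, top 135 above the ledge, foot 2 above. Vertical hinge at frame x = +18, y = -20; the leg points along (sin q, cos q) in frame x, y: 0 = flat on the back, 1.57 = at its stop, straight out. Starts at 0.7 to 1.05; stays where left (friction 0.03 N m, no spring). Push the face that looks to the frame.
- small_frame: The smaller photo frame, a bystander of the same make: 140 wide (its y), 105 high, foot rail 50 deep, loose (about 0.6 kg). Origin: centre of its underside, z up, back towards its +x. The two frames may stand in either place, left or right.
- small_leg (a joint): Angle (rad) of the smaller frame's prop leg (75 long, hinge at its frame's x = +18, y = -15, top 95 above the ledge), measured the same way; it starts partly open at 0.75 to 0.95 and is to be left so.
Not all that is in view belongs to the job. Leave any green look-alike of the large_frame alone.

How it is judged:
At the end, for the whole second after the job is handed in: Larger frame: prop leg at its stop (beyond 1.40 rad, within 10 degrees of square) and at rest, frame upright within 6 degrees, at rest, within 20 mm of its start. Smaller frame: within 20 mm of its start, its leg still between 0.6 and 1.1 rad (value of joint large_leg above 1.4 rad and angle between large_frame's own z axis and vertical below 0.1 rad and distance of each of large_frame, small_frame from where it was at the start of the episode below 0.02 m and linear speed of large_frame below 0.02 m/s and velocity of joint large_leg between -0.1 and 0.1 rad/s and value of joint small_leg between 0.6 and 1.1 rad); the robot touches nothing.
It fails at once if the larger frame is tipped by more than 20 degrees (angle between large_frame's own z axis and vertical above 0.35 rad).
It fails at once if the larger frame is shoved more than 30 mm from its place (distance of large_frame from where it was at the start of the episode above 0.03 m).
It fails at once if the smaller frame is moved by more than 20 mm or tipped (distance of small_frame from where it was at the start of the episode above 0.02 m or angle between small_frame's own z axis and vertical above 0.2 rad).
It fails at once if the smaller frame's leg is swung out beyond 1.1 rad or folded below 0.6 rad (value of joint small_leg above 1.1 rad or value of joint small_leg below 0.6 rad).
It also fails if it takes over 34 s, if anything falls off the work surface, if the arm or the gripper's body presses on something with over 40 N, if the wrist force passes 120 N, or if a joint passes its speed limit or range.

## Robot

A 7-joint arm with a two-finger parallel gripper is mounted at the origin on the work surface. World frame = base frame: x ahead of the robot, y to its left, z up, the work surface at z = 0. Lengths are in m, angles in rad, forces in N, time in s.
With the tool pointing down it reaches from about 0.4 to 0.9 m from the base axis. Payload 5.5 kg.
Tool frame: the origin (TCP) lies at the very end of the fingers, on their centre line; the grasp point (between the pads) lies 19 mm behind it; z points along the fingers, y is the direction in which the jaws open and shut (so a half turn about z gives the same grasp; the last joint's range is limited). The gripper opens to 92 mm and grips with 3 to 60 N. Pads are 19 mm wide; open, the fingers measure 130 mm over their backs; the gripper's body (75 mm by 190 mm) begins 47 mm behind the grasp point.
Start: joints at [-1.01, 0.501, -0.427, 1.55, 0.221, 1.138, -0.21], TCP at [0.191, 0.621, 0.227] pointing down, gripper open.
Joint ranges: [-2.88, 2.88], [-0.31, 2.03], [-1.54, 1.56], [0.2, 2.42], [-1.41, 4.55], [0.19, 2.02], [-2.57, 2.57]. Speed limits (rad/s): [2.57, 2.57, 3.14, 3.14, 3.14, 3.14, 3.14].

## Interface

Orientations are given as a unit quaternion [x, y, z, w].
In Python, from plant import manip, eyes, order gives the robot as it stands.
- The arm moves only by the tool move_arm, never from a script. Its argument "plan" is one flat list of numbers, 5 for each row, row after row: the shift along the world's x, y, z in mm, then the turn about the world's z in rad, then the opening in per cent of the stroke, from 0 (shut) to 100 (fully open). In form: [tx, ty, tz, roll, gripper, tx, ty, tz, roll, gripper, ...]. A call has 1 to 5 rows; each row shifts and turns the commanded pose from where the row before left it; what a row does not reach is not made up. A row lasts 1/12 s, in which the tool goes at most 41.7 mm and 7.16 degrees, less where a joint would pass 70% of its speed; a pose out of reach is approached as far as the arm can. A call is refused whole if a number of a shift passes 41.7 or a number of a turn 0.125, either way. A call with a gripper value outside its range is refused whole. The fingers move at their own pace and stop on an object; "squeeze" is the grip in N (left out, the last holds). Time passes only in rows, so rows that do not move let the fingers close. It gives the time, the measured TCP pose, the force and the opening at its end, in the units of the state.
- manip.get_state(): the state, without advancing time (a new reading comes with each control period).
- eyes.grab_frame(name): name is "side" or "top" or "wrist"; returns (picture, depth): 420x560x3 uint8, blue, green, red; 420x560 float32, m along the optical axis (not along the pixel's ray), 0 where there is no reading.
- eyes.camera_info(name): a dict with "fx", "fy", "cx", "cy" (pixels), "cam_to_world" (4x4, takes a point from camera to world coordinates). Camera axes: x right, y up, looking along -z (the intrinsics and any distortion apply to the point x, -y, -z); pixel columns grow to the right and rows downward; lengths in m; the calibration is good to about 2 mm. The wrist camera is an equidistant fisheye: a pixel r from the principal point sees the ray r / f radians off the axis. A picture is of the moment at which its call begins: read the wrist's pose just before it. camera_info takes no time and is no camera call; for the wrist camera it gives the pose at the moment of the call.
- order.hand_in(): hands the job in, once; it reports no verdict.
The state is a dict: "clock": time; "joint_positions": joint angles; "joint_velocities": joint speeds; "joint_torque": joint torques, N m; "eef_pos": TCP position; "tool_rot": TCP orientation; "ft_force": force on the tool from outside, world axes, zero at the start; "wrist_torque": the same for the moment, N m; "finger_gap": opening from 0.0 (shut) to 1.0 (fully open).
Only numpy, scipy, OpenCV 4.12 (cv2) and the standard library are available. Lean on these libraries where they do the work, as an engineer would, in place of code of your own. Each camera call takes 0.05 s, during which the arm holds its last target.

## Working session

There is one attempt and no reset: what is moved stays moved. The work goes in short steps, Python scripts to look and compute and a tool call to move; the robot and the scene stay as the last step left them, time stands still between calls to the robot, and variables do not carry over. Pictures are saved under pics/ and viewed, and the job is handed in when it is done.

Besides the shell and the picture viewer there is one more tool, called after ">>>" by a JSON object that holds its "name" and its "arguments". move_arm: Moves the arm, as the interface text tells. Its arguments: {"type":"object","properties":{"plan":{"type":"array"},"squeeze":{"type":"number"}},"required":["plan"]}

```bash
mkdir -p pics
python3 - <<'E'
from plant import manip, eyes, order
import cv2,numpy as np
print(manip.get_state())
for n in("side","top"):
    p,d=eyes.grab_frame(n); cv2.imwrite(f"pics/{n}0.png",p); np.save(f"pics/{n}0.npy",d)
    i=eyes.camera_info(n); print(n,i)
E
```

```text
{'clock': 0.0, 'joint_positions': array([-1.00978971,  0.50183429, -0.42679612,  1.55143802,  0.22079552,
        1.13832878, -0.2102937 ]), 'joint_velocities': array([ 2.00540524e-03, -1.21017025e-03, -6.20419946e-04, -8.99990113e-04,
       -5.47126300e-04, -3.13998706e-05, -9.63158901e-04]), 'joint_torque': array([ 3.24438315e-04, -5.66594052e+01, -5.81597149e+00, -2.79113907e+01,
       -6.86141825e-02,  3.08121624e-02,  1.79087588e-04]), 'eef_pos': array([0.19055919, 0.620702  , 0.22569229]), 'tool_rot': array([ 1.48323332e-01,  9.88938439e-01, -9.59842501e-04, -1.76425164e-04]), 'ft_force': array([ 0.08000961, -0.15778565,  0.19204532]), 'wrist_torque': array([ 0.00542471, -0.02493078,  0.03579604]), 'finger_gap': 0.9991878915522129}
side {'fx': 411.5780670988619, 'fy': 411.5780670988619, 'cx': 285.1182451081373, 'cy': 198.31119890495577, 'cam_to_world': array([[ 0.82102758,  0.34846932, -0.4521978 ,  0.19319977],
       [-0.57072508,  0.51996343, -0.63553987, -0.56770309],
       [ 0.01366018,  0.77987638,  0.62578449,  0.61925628],
       [ 0.        ,  0.        ,  0.        ,  1.        ]])}
top {'fx': 426.3215815905694, 'fy': 426.3215815905694, 'cx': 280.1119069775454, 'cy': 209.45095161762166, 'cam_to_world': array([[ 0.0099968 ,  0.98706995, -0.15997804,  0.42403897],
       [-0.99993699,  0.00905085, -0.00664063,  0.01579773],
       [-0.00510683,  0.16003435,  0.98709824,  1.09525322],
       [ 0.        ,  0.        ,  0.        ,  1.        ]])}
```

View pics/side0.png

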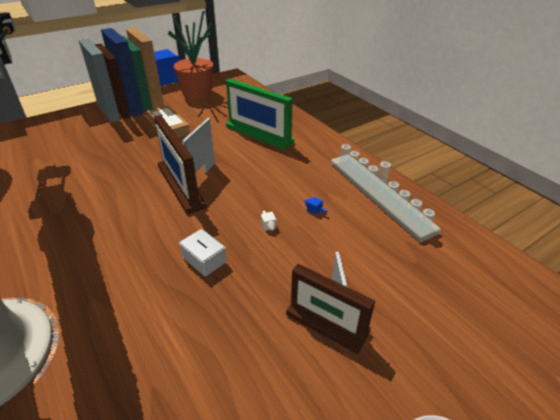

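View pics/top0.png

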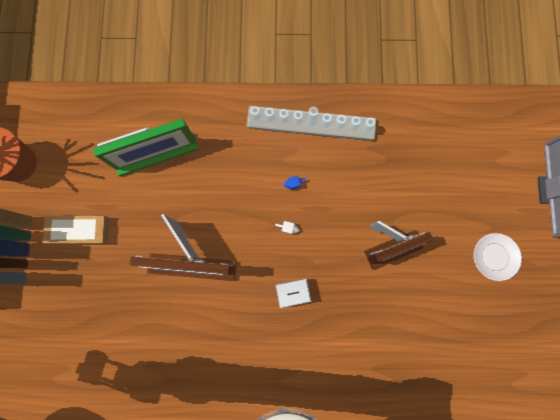

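The candidates in the top view are the dark large frame (185,265), the dark small frame (400,250) and the green look-alike (148,148). The large dark one matches the description. I'll check it in a crop and measure it.

```bash
cat > h.py <<'E'
import numpy as np,cv2
from plant import manip, eyes, order
def cloud(n,d):
    i=eyes.camera_info(n); v,u=np.mgrid[:420,:560]
    P=np.stack([(u-i['cx'])/i['fx']*d,-(v-i['cy'])/i['fy']*d,-d,np.ones_like(d)],-1)
    return (P@np.array(i['cam_to_world']).T)[...,:3]
E
python3 - <<'E'
from h import *
p=cv2.imread('pics/top0.png'); d=np.load('pics/top0.npy')
W=cloud('top',d)
cv2.imwrite('pics/crop0.png',cv2.resize(p[195:295,110:250],None,fx=5,fy=5,interpolation=cv2.INTER_CUBIC))
for lo,hi,name in((.10,.2,'hi'),(.08,.13,'m')):
  m=np.zeros((420,560),bool); m[200:290,120:245]=1
  m&=(W[...,2]>lo)&(W[...,2]<hi)
  print(name,m.sum())
m=np.zeros((420,560),bool); m[200:290,120:245]=1
fr=m&(W[...,2]>.139)&(W[...,2]<.152); lg=m&(W[...,2]>.125)&(W[...,2]<.139)
for k,mm in(('f',fr),('l',lg)):
  v,u=np.nonzero(mm); print(k,len(v),u.min(),u.max(),v.min(),v.max())
  r=cv2.minAreaRect((W[mm][:,:2]*1000).astype(np.float32)); print(r,cv2.boxPoints(r).round(),W[mm][:,2].mean())
o=np.where((W[...,2]>.12)&m,255,0).astype(np.uint8); 
o=np.clip((W[...,2])*1500,0,255).astype(np.uint8)
cv2.imwrite('pics/h0.png',cv2.resize(o[195:295,110:250],None,fx=5,fy=5,interpolation=cv2.INTER_NEAREST))
E
```

```text
hi 1325
m 242
f 904 130 229 216 273
((452.2755126953125, 244.8252716064453), (197.15919494628906, 127.26521301269531), 54.320533752441406) [[343. 202.]
 [446. 128.]
 [561. 288.]
 [458. 362.]] 0.14588696660329795
l 298 136 229 214 274
((456.9085998535156, 245.70225524902344), (202.8125457763672, 124.63541412353516), 52.90749740600586) [[346. 202.]
 [445. 127.]
 [568. 289.]
 [468. 364.]] 0.13382311093792182
```

View pics/crop0.png

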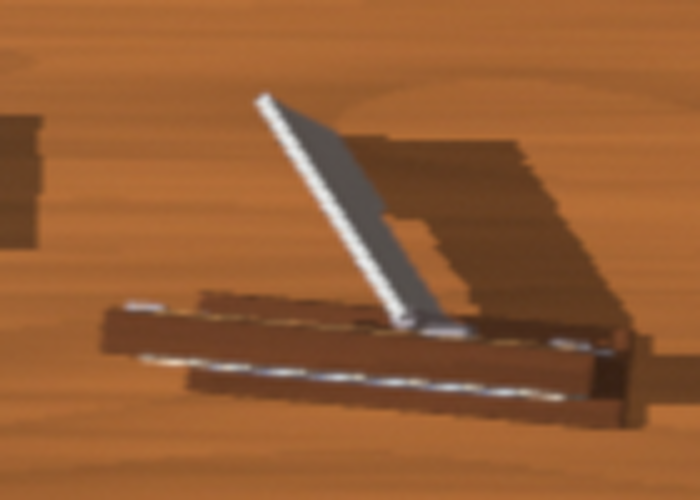

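View pics/h0.png

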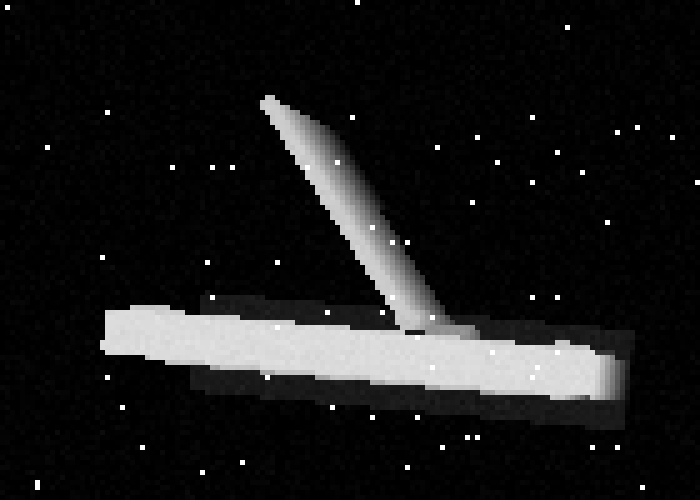

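The crop shows the large frame's top edge from about crop (105,330) to (592,372), with its grey leg running from the hinge at (405,322) to the tip at (262,98). Next I'll convert those pixels to world coordinates.

```bash
cat >> h.py <<'E'
def ray(n,u,v,z):
    i=eyes.camera_info(n);M=np.array(i['cam_to_world'])
    r=M[:3,:3]@np.array([(u-i['cx'])/i['fx'],-(v-i['cy'])/i['fy'],-1]);o=M[:3,3]
    return (o+r*(z-o[2])/r[2])
E
python3 - <<'E'
from h import *
f=lambda x,y,z: (ray('top',110+x/5-.4,195+y/5-.4,z)*1000).round(1)[:2]
for nm,x,y,z in (('FL top',105,308,.145),('FLb',103,352,.145),('FRf',592,396,.145),('FRtop',597,347,.145),('tip',262,96,.135),('hinge',405,322,.135)): print(nm,f(x,y,z))
FL=f(104,330,.145);FR=f(594,372,.145)
C=(FL+FR)/2; yv=(FL-FR)/np.linalg.norm(FL-FR); xv=np.array([yv[1],-yv[0]])
print('C',C,'yaw',np.arctan2(xv[1],xv[0]),'w',np.linalg.norm(FL-FR),xv,yv)
h=C+18*xv-20*yv; t=f(262,96,.135); dd=t-h; print('hinge',h,'tip',t,np.linalg.norm(dd),'q',np.arctan2(dd@xv,dd@yv))
for q in (.7,.8,.9,1.0,1.2,1.4,1.57): print(q,(h+120*(np.sin(q)*xv+np.cos(q)*yv)).round())
# stuff around
p=cv2.imread('pics/top0.png'); d=np.load('pics/top0.npy');W=cloud('top',d)
for u,v in((292,228),(294,183),(293,293),(74,230),(148,148),(400,250)): print((u,v),(W[v,u]*1000).round())
E
```

```text
FL top [469.7 353.4]
FLb [450.3 353. ]
FRf [433.2 135.7]
FRtop [454.7 134.1]
tip [567.1 291.6]
hinge [465.3 221.8]
C [451.85 244.15] yaw -0.07459767671288661 w 218.70825315931722 [ 0.99721888 -0.07452851] [0.07452851 0.99721888]
hinge [468.30936972 222.86410917] tip [567.1 291.6] 120.35036900104575 q 0.8883149790061468
0.7 [552. 309.]
0.8 [560. 300.]
0.9 [568. 290.]
1.0 [574. 280.]
1.2 [583. 258.]
1.4 [588. 234.]
1.57 [588. 214.]
(292, 228) [550.  -7.  29.]
(294, 183) [666. -12.  26.]
(293, 293) [390. -10.  48.]
(74, 230) [539. 539.  34.]
(148, 148) [735. 346.  96.]
(400, 250) [ 492. -256.  104.]
```

Measured: frame centre (452,244), yaw -0.075, leg q ≈ 0.89, hinge (468,223), tip (567,292). The width (219 mm) and leg length (120 mm) match the description. I'll shut the fingers and lower them on the frame side of the leg near (555,345), TCP z ≈ 95 mm. Then I'll push towards -y. At this x, TCP y ≈ 241–255 mm should give q between 1.57 and 1.40.

>>> {"name": "move_arm", "arguments": {"plan": [20,-30,0,0,0,20,-30,0,0,0,20,-30,0,0,0,20,-30,0,0,0,20,-30,0,0,0], "squeeze": 10}}

```text
clock: 0.52
eef_pos: [0.2912, 0.4695, 0.2262]
tool_rot: [0.148, 0.989, -0.0, -0.0]
ft_force: [-0.5, 0.8, 0.6]
finger_gap: 0.686
```

>>> {"name": "move_arm", "arguments": {"plan": [30,-20,0,0,0,30,-20,0,0,0,35,-15,0,0,0,35,-15,0,0,0,35,-15,0,0,0]}}

```text
clock: 0.93
eef_pos: [0.457, 0.3851, 0.2266]
tool_rot: [0.148, 0.989, -0.0, -0.0]
ft_force: [0.7, 0.1, 0.9]
finger_gap: 0.323
```

>>> {"name": "move_arm", "arguments": {"plan": [35,-10,0,0,0,35,-10,0,0,0,30,-10,0,0,0,0,0,0,0,0,0,0,0,0,0]}}

```text
clock: 1.35
eef_pos: [0.5575, 0.354, 0.2254]
tool_rot: [0.151, 0.989, -0.001, -0.0]
ft_force: [-1.3, 0.8, 0.0]
finger_gap: 0.007
```

>>> {"name": "move_arm", "arguments": {"plan": [0,0,-25,0.1,0,0,0,-25,0.1,0,0,0,-25,0.1,0,0,0,-25,0,0,0,0,-25,0,0]}}

```text
clock: 1.77
eef_pos: [0.5536, 0.3577, 0.1007]
tool_rot: [-0.003, 1.0, 0.0, -0.001]
ft_force: [1.0, -0.3, -0.1]
finger_gap: 0.007
```

>>> {"name": "move_arm", "arguments": {"plan": [0,0,-5,0,0,0,0,0,0,0,0,0,0,0,0]}}

```text
clock: 2.02
eef_pos: [0.555, 0.3575, 0.0975]
tool_rot: [-0.002, 1.0, 0.0, -0.0]
ft_force: [0.3, 0.3, 1.5]
finger_gap: 0.006
```

Run:
```python
from h import *
p,d=eyes.grab_frame('side');cv2.imwrite('pics/s1.png',cv2.resize(p[60:280,80:360],None,fx=2.5,fy=2.5))
p,d=eyes.grab_frame('top');cv2.imwrite('pics/t1.png',cv2.resize(p[150:310,60:300],None,fx=3,fy=3))
```

```text
(no output)
```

View pics/s1.png

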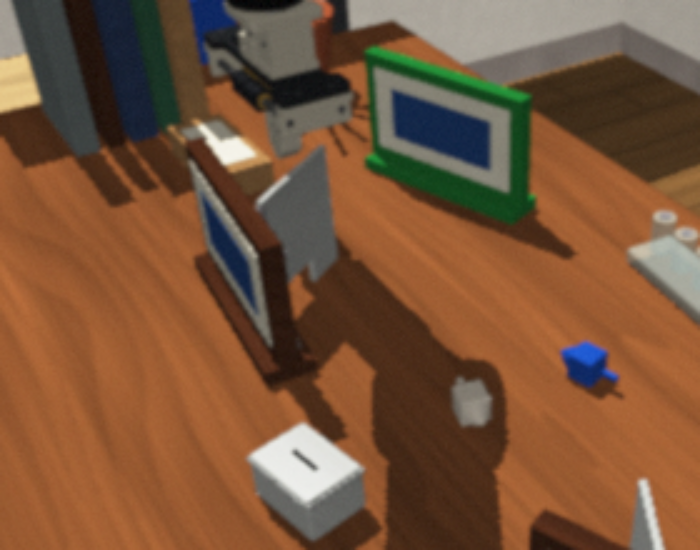

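View pics/t1.png

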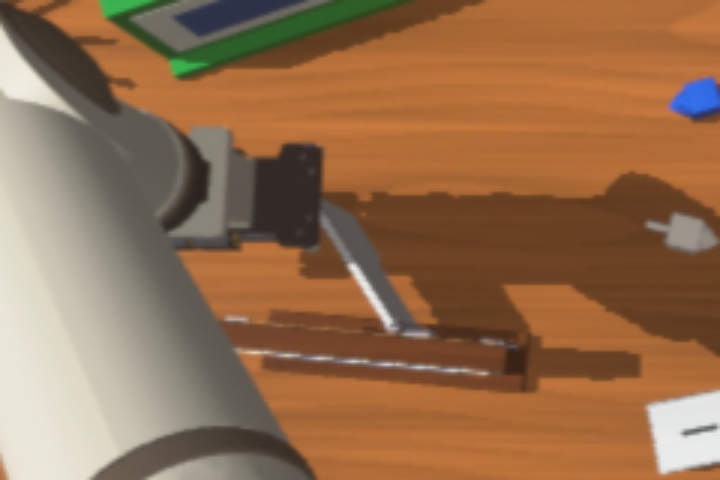

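The fingers are down on the frame side, clear of the leg and frame (crop side view at (285,140)). Now I'll approach and push slowly.

>>> {"name": "move_arm", "arguments": {"plan": [0,-8,0,0,0,0,-8,0,0,0,0,-8,0,0,0,0,-8,0,0,0,0,-4,0,0,0]}}

```text
clock: 2.53
eef_pos: [0.5563, 0.3178, 0.097]
tool_rot: [-0.0, 1.0, -0.001, 0.0]
ft_force: [-0.4, -1.5, -0.8]
finger_gap: 0.003
```

>>> {"name": "move_arm", "arguments": {"plan": [0,-3,0,0,0,0,-3,0,0,0,0,-3,0,0,0,0,-3,0,0,0,0,-3,0,0,0]}}

```text
clock: 2.95
eef_pos: [0.5555, 0.3056, 0.0967]
tool_rot: [-0.001, 1.0, 0.0, -0.0]
ft_force: [0.6, 0.0, 0.3]
finger_gap: 0.01
```

>>> {"name": "move_arm", "arguments": {"plan": [0,-3,0,0,0,0,-3,0,0,0,0,-3,0,0,0,0,-3,0,0,0,0,-3,0,0,0]}}

```text
clock: 3.37
eef_pos: [0.5557, 0.2902, 0.0967]
tool_rot: [-0.001, 1.0, 0.0, -0.0]
ft_force: [-0.4, 0.7, -0.4]
finger_gap: 0.007
```

Run:
```python
from h import *
print(manip.get_state()['eef_pos'])
p,d=eyes.grab_frame('side');cv2.imwrite('pics/s2.png',cv2.resize(p[60:280,80:360],None,fx=2.5,fy=2.5))
```

```text
[0.55566596 0.29015563 0.09671262]
```

View pics/s2.png

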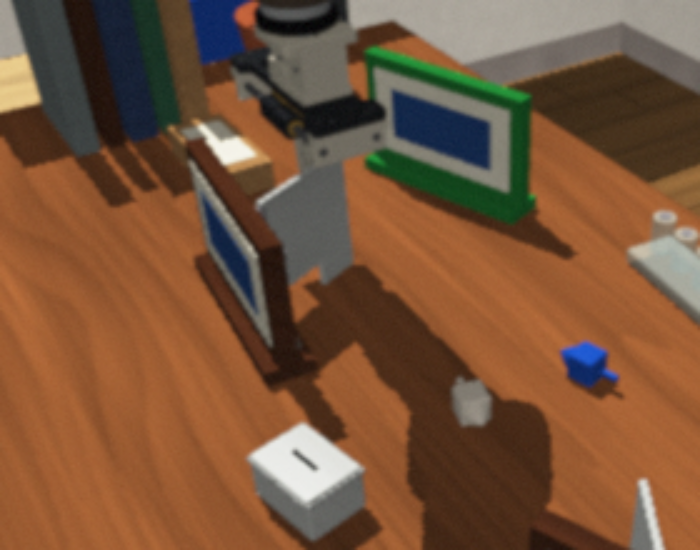

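The leg is swinging with the fingers: its foot is now at crop (340,270), up from (320,275). The frame hasn't moved. I'll continue to y ≈ 0.255, then slower.

>>> {"name": "move_arm", "arguments": {"plan": [0,-3,0,0,0,0,-3,0,0,0,0,-3,0,0,0,0,-3,0,0,0,0,-3,0,0,0]}}

```text
clock: 3.83
eef_pos: [0.5557, 0.275, 0.0967]
tool_rot: [-0.001, 1.0, -0.0, -0.0]
ft_force: [-0.5, 1.0, 0.1]
finger_gap: 0.006
```

>>> {"name": "move_arm", "arguments": {"plan": [0,-3,0,0,0,0,-3,0,0,0,0,-3,0,0,0,0,-3,0,0,0,0,-3,0,0,0]}}

```text
clock: 4.25
eef_pos: [0.5557, 0.2601, 0.0967]
tool_rot: [-0.001, 1.0, 0.0, -0.0]
ft_force: [0.9, 0.8, -0.0]
finger_gap: 0.004
```

>>> {"name": "move_arm", "arguments": {"plan": [0,-2,0,0,0,0,-2,0,0,0,0,-2,0,0,0,0,-2,0,0,0,0,0,0,0,0]}}

```text
clock: 4.67
eef_pos: [0.5557, 0.2518, 0.0967]
tool_rot: [-0.001, 1.0, -0.0, -0.0]
ft_force: [-0.8, 0.1, 0.7]
finger_gap: 0.004
```

>>> {"name": "move_arm", "arguments": {"plan": [0,-2,0,0,0,0,-1,0,0,0,0,-1,0,0,0,0,0,0,0,0,0,0,0,0,0]}}

```text
clock: 5.08
eef_pos: [0.5556, 0.2482, 0.0967]
tool_rot: [-0.001, 1.0, -0.0, -0.0]
ft_force: [0.4, -0.5, 0.8]
finger_gap: 0.005
```

Run:
```python
from h import *
s=manip.get_state();print(s['eef_pos'],s['ft_force'])
p,d=eyes.grab_frame('side');cv2.imwrite('pics/s3.png',cv2.resize(p[60:280,80:360],None,fx=2.5,fy=2.5))
p,d=eyes.grab_frame('top');cv2.imwrite('pics/t3.png',cv2.resize(p[150:310,60:300],None,fx=3,fy=3))
```

```text
[0.55562373 0.24824931 0.09668284] [ 0.42659916 -0.46729055  0.75934115]
```

View pics/s3.png

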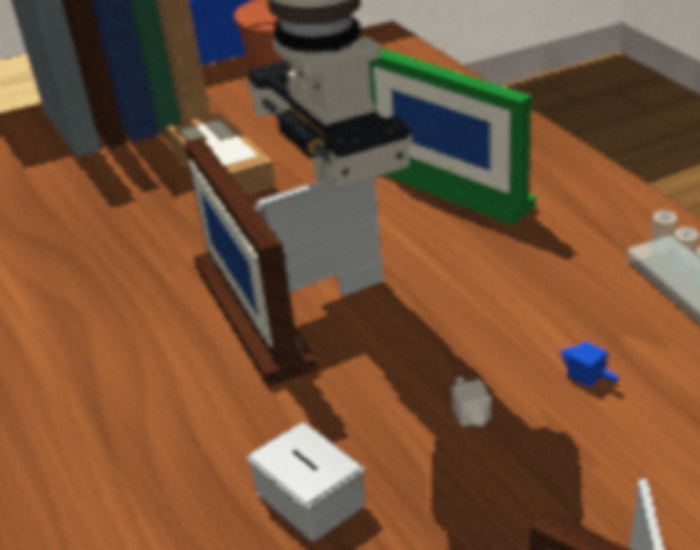

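View pics/t3.png

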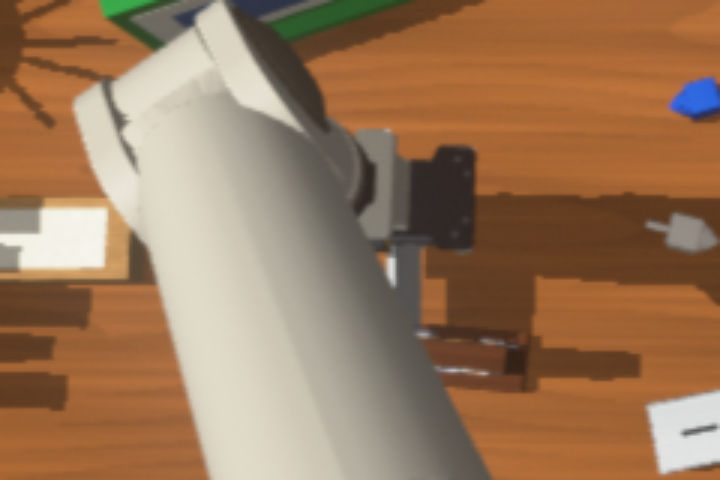

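The leg is now nearly square and the frame hasn't moved. I'll measure the leg angle from depth.

```bash
cat >> h.py <<'E'
def legq():
    p,d=eyes.grab_frame('side');W=cloud('side',d)*1000
    cv2.imwrite('pics/side_last.png',p)
    xv=np.array([.9972,-.0745]);yv=np.array([.0745,.9972]);C=np.array([451.9,244.2])
    X=(W[...,:2]-C)@xv;Y=(W[...,:2]-C)@yv;Z=W[...,2]
    m=(X>35)&(X<130)&(Y>-60)&(Y<60)&(Z>25)&(Z<88)&(d>0)
    pts=np.stack([X[m],Y[m]],-1).astype(np.float32)
    l=cv2.fitLine(pts,cv2.DIST_HUBER,0,.01,.01).ravel()
    if l[0]<0:l=-l
    print('n',m.sum(),'q',np.arctan2(l[0],l[1]),l, 'X',X[m].min(),X[m].max())
E
python3 - <<'E'
from h import *
legq()
E
```

```text
n 714 q 1.4584394 [  0.9936946    0.11212078  83.34701    -16.577232  ] X 35.358592943371576 129.9576465533753
```

>>> {"name": "move_arm", "arguments": {"plan": [0,-1,0,0,0,0,-1,0,0,0,0,-1,0,0,0,0,-1,0,0,0,0,0,0,0,0]}}

```text
clock: 5.65
eef_pos: [0.5557, 0.244, 0.0967]
tool_rot: [-0.001, 1.0, -0.0, -0.0]
ft_force: [0.3, -0.1, 0.1]
finger_gap: 0.005
```

>>> {"name": "move_arm", "arguments": {"plan": [0,-1,0,0,0,0,-1,0,0,0,0,0,0,0,0,0,0,0,0,0]}}

```text
clock: 5.98
eef_pos: [0.5557, 0.2422, 0.0967]
tool_rot: [-0.001, 1.0, -0.0, -0.0]
ft_force: [-0.7, 0.1, 0.3]
finger_gap: 0.006
```

Run:
```python
from h import *
legq()
```

```text
n 747 q 1.5247375 [ 9.9893945e-01  4.6042569e-02  8.3455688e+01 -2.0984606e+01] X 35.59478324090771 129.98944387135856
```

>>> {"name": "move_arm", "arguments": {"plan": [0,-1,0,0,0,0,-1,0,0,0,0,0,0,0,0]}}

```text
clock: 6.28
eef_pos: [0.5557, 0.2402, 0.0967]
tool_rot: [-0.001, 1.0, -0.0, -0.0]
ft_force: [-0.4, 0.3, 0.2]
finger_gap: 0.001
```

>>> {"name": "move_arm", "arguments": {"plan": [0,-1,0,0,0,0,0,0,0,0,0,0,0,0,0]}}

```text
clock: 6.53
eef_pos: [0.5557, 0.2393, 0.0967]
tool_rot: [-0.001, 1.0, -0.0, -0.0]
ft_force: [-0.0, 0.4, -1.8]
finger_gap: 0.006
```

Run:
```python
from h import *
legq()
```

```text
n 759 q 1.5644494 [ 9.9997985e-01  6.3469433e-03  8.3367691e+01 -2.3515751e+01] X 35.301949870763266 129.9896994764221
```

The leg measures 1.564, which is at the stop. I'll back off along +y, lift, and look.

>>> {"name": "move_arm", "arguments": {"plan": [0,4,0,0,0,0,8,0,0,0,0,12,0,0,0,0,12,0,0,0,0,6,0,0,0]}}

```text
clock: 7.0
eef_pos: [0.5551, 0.2852, 0.097]
tool_rot: [-0.002, 1.0, 0.001, 0.0]
ft_force: [0.4, 1.1, 0.4]
finger_gap: 0.009
```

>>> {"name": "move_arm", "arguments": {"plan": [0,0,20,0,0,0,0,30,0,0,0,0,30,0,0,0,0,30,0,0,0,0,20,0,0]}}

```text
clock: 7.42
eef_pos: [0.5563, 0.2834, 0.23]
tool_rot: [-0.002, 1.0, 0.001, 0.001]
ft_force: [0.5, -0.1, 0.2]
finger_gap: 0.006
```

>>> {"name": "move_arm", "arguments": {"plan": [-30,20,0,0,0,-30,20,0,0,0,-35,20,0,0,0,-35,20,0,0,0,-35,20,0,0,0]}}

```text
clock: 7.83
eef_pos: [0.3886, 0.383, 0.227]
tool_rot: [-0.002, 1.0, 0.0, 0.0]
ft_force: [0.2, 1.6, -1.0]
finger_gap: 0.009
```

>>> {"name": "move_arm", "arguments": {"plan": [-25,30,0,0,0,-25,30,0,0,0,-25,30,0,0,0,-15,20,0,0,0,0,0,0,0,0]}}

```text
clock: 8.25
eef_pos: [0.2934, 0.4977, 0.2274]
tool_rot: [-0.007, 1.0, 0.002, -0.001]
ft_force: [0.0, -0.3, 1.0]
finger_gap: 0.003
```

Run:
```python
from h import *
legq()
s=manip.get_state();print(s['clock'],s['eef_pos'],s['ft_force'])
p,d=eyes.grab_frame('top');cv2.imwrite('pics/t4.png',p)
cv2.imwrite('pics/crop4.png',cv2.resize(p[195:295,110:250],None,fx=5,fy=5,interpolation=cv2.INTER_CUBIC))
a=cv2.imread('pics/top0.png');print('small diff',cv2.absdiff(a,p)[205:275,355:440].max())
```

```text
n 753 q 1.5652837 [ 9.9998480e-01  5.5127093e-03  8.3019760e+01 -2.3357561e+01] X 35.37579120107863 129.69450264795105
8.3 [0.29635021 0.49503842 0.22702765] [-0.19442767 -0.30090345 -0.52389567]
small diff 8
```

View pics/crop4.png

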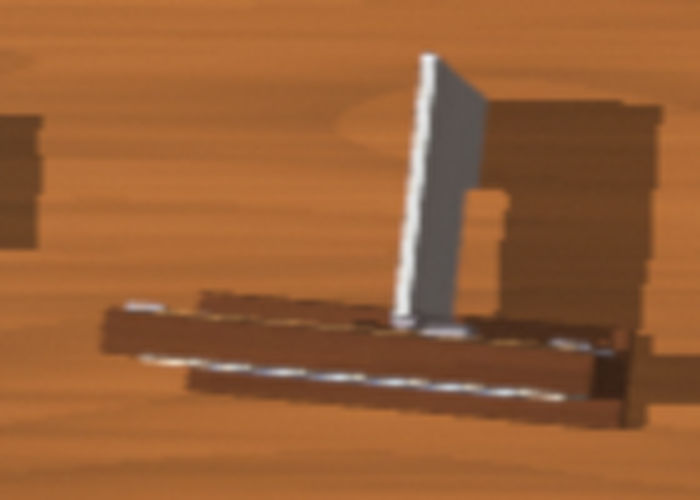

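View pics/t4.png

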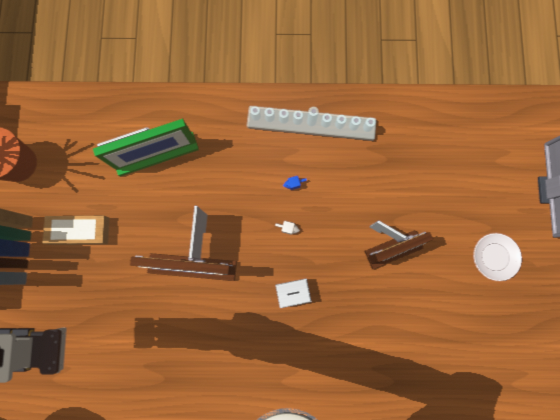

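The leg now stands square: its tip is at crop (428,58) and its hinge at (403,322). The large frame's corners are at the same pixels as at the start, the small frame is unchanged, and the arm is clear. I'm handing in.

```bash
python3 -c "
from plant import order
print(order.hand_in())"
```

```text
the job is handed in; nothing more can be done
None
```

The larger frame's prop leg is now at its stop. I swung it from about 0.89 rad to about 1.565 rad with the closed fingertips, pushing slowly on the face that looks to the frame. Then I backed off, lifted clear and handed in at about 8.4 s.

- **Larger frame:** in the top view after the arm withdrew, its corners are at the same pixels as at the start, and it is still upright.
- **Leg:** the angle read the same (1.564, then 1.565 rad) before and after I withdrew the fingers.
- **Smaller frame and its leg:** that part of the picture differs from the start only by image noise.
- **Forces:** the readings stayed within about 2 N, which is noise level. So the force never clearly showed the leg meeting its stop; that rests on the measured angle.

No check failed or disagreed, and the hand-in reported no verdict.

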